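Clear and scour the chopping board

TASK

Clear the chopping board by standing each spice jar in a pocket of its own in the white carrier, then take the scouring block from its tray and scour the board: with the block flat, square to the board and pressed down with a steady force of about 10 newtons (one kilogram's weight), draw it slowly along the whole length of the near half from the robot's left end to the right end, then in the same way, left end to right end, along the far half. Finally put the block back down flat in its tray, never grind it hard into the board, and leave the mug, bowl and soap bottle alone.

Things in the scene. Friction and masses are not known exactly. Their poses are not given: they have to be found in the camera images.
- board: Rectangular wooden chopping board fixed to the counter, 230 mm (its x) by 310 mm (its y), 12 mm thick. Origin at the centre of its underside; its x axis points away from the robot, its y axis to the robot's left. The near half is x < 0 (middle line x = -57 mm), the far half x > 0 (middle line x = +57 mm).
- carrier: White plastic jar carrier fixed to the counter, open-topped, 302 mm (its x) by 80 mm (its y), 52 mm high, walls and floor 4 mm, with four pockets in a row along x, each 70 to 72 mm square inside. Origin at the centre of its underside. It stands either left or right of the board.
- pocket0 (a point): Centre of the floor of carrier pocket 1 of 4 (4 mm above the counter).
- pocket1 (a point): Centre of the floor of carrier pocket 2 of 4 (4 mm above the counter).
- pocket2 (a point): Centre of the floor of carrier pocket 3 of 4 (4 mm above the counter).
- pocket3 (a point): Centre of the floor of carrier pocket 4 of 4 (4 mm above the counter).
- tray: Shallow steel tray fixed to the counter, home of the scouring block, on the other side of the board from the carrier: 140 mm (its x) by 100 mm (its y), rim 16 mm high, walls and floor 4 mm. Origin at the centre of its underside.
- block: Scouring block, 250 g, in the tray at the start. From below: hard grey sole 100 mm (its x) by 60 mm (its y), 8 mm thick; black foam 10 mm (gives 1 mm per 1.5 N, bottoms at 10 mm); wooden back at 18 to 34 mm; ridge handle 84 mm long (along x), 20 mm thick (along y), at 34 to 86 mm. Origin: centre of the sole's underside, foam uncompressed; z up through the handle.
- jar0: Closed glass spice jar with a steel lid, round, 56 mm diameter, 104 mm high, 200 g, standing on the board at the start; may be absent. Origin at the centre of its underside, z up.
- jar1: Closed glass spice jar with a steel lid, round, 56 mm diameter, 104 mm high, 200 g, standing on the board at the start; may be absent. Origin at the centre of its underside, z up.
- jar2: Closed glass spice jar with a steel lid, round, 56 mm diameter, 104 mm high, 200 g, standing on the board at the start; may be absent. Origin at the centre of its underside, z up.
- jar3: Closed glass spice jar with a steel lid, round, 56 mm diameter, 104 mm high, 200 g, standing on the board at the start; may be absent. Origin at the centre of its underside, z up.
- mug: White mug, 80 mm diameter, 90 mm high, with a handle, standing beyond the board: not part of the job, leave it alone. Origin at the centre of its underside.
- bowl: Steel bowl, 100 mm diameter, 50 mm high, standing beyond the board: not part of the job, leave it alone. Origin at the centre of its underside.
- soap: White soap bottle, 60 mm diameter, 150 mm high, standing beyond the board: not part of the job, leave it alone. Origin at the centre of its underside.

How it is judged:
By the outcome, as a careful person would: the job done as asked, in the order asked, and still so for the second after the job is handed in, with the robot touching nothing.
Of jar0, jar1, jar2, jar3 only 2 to 4 are there at a start; the rules pass over those that are not, and their reading is None.
At some moment in a run one of jar0, jar1, jar2, jar3 may be knocked a few centimetres aside while the robot is not near it.
It also fails if it takes over 210 s, if anything falls off the work surface, if the arm or the gripper's body presses on something with over 40 N, if the wrist force passes 120 N, or if a joint passes its speed limit or range.

ROBOT

A 7-joint arm with a two-finger parallel gripper is mounted at the origin on the work surface. World frame = base frame: x ahead of the robot, y to its left, z up, the work surface at z = 0. Lengths are in mm, angles in rad, forces in N, time in s.
With the tool pointing down it reaches from about 400 to 875 mm from the base axis. Payload 4.4 kg.
Tool frame: the origin (TCP) lies at the very end of the fingers, on their centre line; the grasp point (between the pads) lies 19 mm behind it; z points along the fingers, y is the line along which they close (so a half turn about z gives the same grasp; the last joint's range is limited). The gripper opens to 85 mm and grips with 20 to 120 N. Pads are 22 mm wide; open, the fingers measure 114 mm over their backs; the gripper's body (76 mm by 85 mm) begins 54 mm behind the grasp point. The pads swing forward as they close: fully open they stand 13 mm farther back than shut.
Start: joints at [-1.195, 0.628, 0.038, 1.517, -0.027, 0.996, -0.02], TCP at [277.898, 587.614, 231.313] pointing down, gripper open.
Joint ranges: [-3.06, 3.06], [-0.37, 2.12], [-1.25, 1.32], [0.18, 2.47], [-1.1, 4.24], [0.23, 1.98], [-2.94, 2.94]. Speed limits (rad/s): [2.57, 2.57, 3.14, 3.14, 3.14, 3.14, 3.14].

INTERFACE

Orientations are given as [roll, pitch, yaw] about the fixed x, y, z axes, in that order (R = Rz(yaw) Ry(pitch) Rx(roll)).
In Python, from cell import status, get_image, ctrl, models gives the robot as it stands.
- The arm moves only by the shell command python3 -m handwheel 'ROWS' [OPENING]. ROWS is JSON, a list of rows, each an object with "delta_pos": the shift along the world's x, y, z in cm, a list of three; "yaw": the turn about the world's z in rad. A call has 1 to 10 rows; each row shifts and turns the commanded pose from where the row before left it; what a row does not reach is not made up. A row lasts 1/12 s, in which the tool goes at most 41.7 mm and 7.16 degrees, less where a joint would pass 70% of its speed; a pose out of reach is approached as far as the arm can. A call is refused whole if a number of a shift passes 4.17 or a number of a turn 0.125, either way. A call with a gripper value outside its range is refused whole. OPENING is the opening, from -1 (shut) to 1 (fully open), set as the call begins (- or left out, the last holds). The fingers move at their own pace and stop on an object; the grip force is fixed at half the most. Time passes only in rows, so rows that do not move let the fingers close. It gives the time, the measured TCP pose, the force, the opening and the grip force at its end, in the units of the state.
- status.read_state(): the state, without advancing time (a new reading comes with each control period).
- get_image(name): name is "side" or "top"; returns a dict with "color" (384x512x3 uint8, red, green, blue), "z_map" (384x512 float32, mm along the optical axis (not along the pixel's ray), 0 where there is no reading), "fx", "fy", "cx", "cy" (pixels), "position" and "rotation" of the camera in the world. Camera axes: x right, y up, looking along -z (the intrinsics and any distortion apply to the point x, -y, -z); pixel columns grow to the right and rows downward; lengths in mm; the calibration is good to about 2 mm. A picture is of the moment at which its call begins.
- ctrl.finish_job(): hands the job in; it is judged then, once.
Trained networks look in a picture, given as the dict that the camera call returned (one of the last four; its "shot" number tells which), for a name from the list of things; names that differ only in an ending like _2 or _b are one class to them, and where a whole thing is asked for, a point or a joint stands for the part that bears it (a point fixed in the world has none). Each returns a list of dicts, best first, with "score" (0 to 1); they miss things now and then, are a little off and sometimes report something else, mostly with a low value. They report only what shows in the picture. A call takes as long as a camera call.
- models.boxes_of(picture, name): "rect" ([left, top, right, bottom] in pixels, round what is visible of it).
The state is a dict: "clock": time; "qpos": joint angles; "qd": joint speeds; "tau": joint torques, N m; "eef_pos": TCP position; "tool_rot": TCP orientation; "force": force on the tool from outside, world axes, zero at the start; "torque": the same for the moment, N m; "width": finger opening in mm; "gripper_force": force on a finger pad.
Only numpy, scipy, OpenCV 4.12 (cv2) and the standard library are available. Lean on these libraries where they do the work, as an engineer would, in place of code of your own. Each camera call takes 0.05 s, during which the arm holds its last target. There are 200 camera calls.

## Working session

There is one attempt and no reset: what is moved stays moved. The work goes in short steps, Python scripts to look and compute and a shell command to move; the robot and the scene stay as the last step left them, time stands still between calls to the robot, and variables do not carry over. Pictures are saved under pics/ and viewed, at most 14 in all, crops included, and the job is handed in when it is done.

```bash
mkdir -p pics; ls
cat > h.py <<'E'
import numpy as np,cv2
from cell import status,get_image,ctrl,models
def cloud(p):
    z=p["z_map"];v,u=np.mgrid[:z.shape[0],:z.shape[1]]
    c=np.stack([(u-p["cx"])/p["fx"]*z,-(v-p["cy"])/p["fy"]*z,-z],-1)
    R=np.array(p["rotation"])
    if R.shape!=(3,3):
        from scipy.spatial.transform import Rotation as Ro
        R=Ro.from_euler('xyz',R).as_matrix()
    w=c@R.T+np.array(p["position"]); w[z==0]=np.nan
    return w
def save(p,n): cv2.imwrite(f"pics/{n}.png",cv2.cvtColor(p["color"],cv2.COLOR_RGB2BGR))
E
python3 - <<'E'
from h import *
s=status.read_state();print({k:np.round(v,3) for k,v in s.items()})
for n in("top","side"):
    p=get_image(n);save(p,n+"0");w=cloud(p)
    print(n,p["position"],p["rotation"],p["fx"],p["cx"],[k for k in p])
    for t in("board","carrier","tray","block","jar0","mug","bowl","soap"):
        for b in models.boxes_of(p,t)[:5]:
            l,tp,r,bt=[int(x) for x in b["rect"]]
            c=w[tp:bt,l:r].reshape(-1,3);c=c[~np.isnan(c[:,0])]
            top=c[c[:,2]>np.percentile(c[:,2],97)-6] if len(c) else c
            print(t,round(b["score"],2),[l,tp,r,bt],np.round((top.min(0)+top.max(0))/2) if len(c) else None,np.round(np.ptp(top,axis=0)))
E
```

```text
pics
{'clock': np.float64(0.0), 'qpos': array([-1.195,  0.629,  0.038,  1.518, -0.027,  0.996, -0.02 ]), 'qd': array([-0.   ,  0.   ,  0.   , -0.   ,  0.002, -0.001,  0.   ]), 'tau': array([ 0.0000e+00, -5.6340e+01,  1.2260e+00, -1.9344e+01,  1.1000e-02,
        1.1000e-02, -0.0000e+00]), 'eef_pos': array([277.644, 587.015, 230.367]), 'tool_rot': array([-3.14,  0.  ,  2.7 ]), 'force': array([-0.958,  0.61 , -0.26 ]), 'torque': array([ 0.016, -0.004, -0.017]), 'gripper_force': np.float64(0.0), 'width': np.float64(85.455)}
top [ 487.19917758  -13.87264943 1036.29820515] [ 0.05514781 -0.00396445 -1.55398332] 353.97405375120536 252.35111651662567 ['color', 'z_map', 'fx', 'fy', 'cx', 'cy', 'position', 'rotation', 'shot']
board 0.91 [189, 170, 302, 260] [486.  -5. 116.] [159. 213.  10.]
carrier 0.88 [346, 141, 384, 248] [ 548. -339.   52.] [298.  88.  11.]
block 0.96 [123, 186, 151, 219] [510. 315.  89.] [81. 21.  9.]
jar0 0.96 [226, 218, 247, 239] [448.  24. 116.] [49. 52.  8.]
jar0 0.84 [268, 224, 286, 245] [434. -81. 116.] [49. 44.  7.]
jar0 0.84 [250, 188, 271, 213] [530. -37. 117.] [5
[... 602 characters left out ...]
y 0.77 [166, 149, 217, 165] [488. 299.  34.] [52. 36.  9.]
block 0.64 [268, 230, 398, 318] [ 548. -339.   51.] [304.  91.  10.]
block 0.57 [172, 126, 210, 162] [511. 312.  87.] [83. 27.  9.]
block 0.49 [247, 172, 268, 210] [533. -42. 116.] [56. 53.  8.]
jar0 0.93 [204, 166, 230, 215] [441. -26. 115.] [ 66. 152.   8.]
jar0 0.93 [229, 148, 247, 193] [501.  10. 116.] [135. 183.   8.]
jar0 0.74 [244, 171, 268, 211] [506. -60. 115.] [109.  95.   8.]
jar0 0.65 [223, 189, 244, 235] [435. -85. 116.] [54. 57.  8.]
mug 0.75 [250, 130, 286, 167] [702. 148.  88.] [82. 83. 10.]
bowl 0.73 [294, 160, 334, 184] [737. -56.  77.] [ 98. 186.  60.]
soap 0.8 [326, 164, 355, 218] [ 722. -153.  146.] [29. 28. 14.]
```

Run:
```python
from h import *
P=[]
for n in("top","side"):
    p=get_image(n);w=cloud(p);P.append(w[~np.isnan(w[...,0])])
    if n=="top": cv2.imwrite("pics/t1.png",cv2.resize(cv2.cvtColor(p["color"][80:290,90:410],cv2.COLOR_RGB2BGR),None,fx=2.5,fy=2.5))
def rect(c,m,nm,i):
    q=c[m].astype(np.float32)
    (cx,cy),(a,b),t=cv2.minAreaRect(q[:,:2]); print(i,nm,len(q),np.round([cx,cy,a,b,t],1))
def box(c,x0,x1,y0,y1,z0,z1):
    x,y,z=c.T; return (x>x0)&(x<x1)&(y>y0)&(y<y1)&(z>z0)&(z<z1)
for i,c in enumerate(P):
    rect(c,box(c,330,660,-200,200,8,17),"board",i)
    rect(c,box(c,350,750,-420,-250,45,58),"carrier",i)
    rect(c,box(c,400,620,230,400,9,21),"tray",i)
    rect(c,box(c,400,620,230,400,28,40),"back",i)
    rect(c,box(c,400,620,230,400,80,94),"handle",i)
    for k,(x,y) in enumerate([(448,24),(434,-81),(530,-37),(539,73)]):
        q=c[box(c,x-42,x+42,y-42,y+42,111,122)]; (u,v),r=cv2.minEnclosingCircle(q[:,:2].astype(np.float32)); print("jar",k,np.round([u,v,r]),np.round(q.mean(0)))
```

```text
Traceback (most recent call last):
cv2.error: OpenCV(4.12.0) /io/opencv/modules/imgproc/src/convhull.cpp:143: error: (-215:Assertion failed) total >= 0 && (depth == CV_32F || depth == CV_32S) in function 'convexHull'
```

View pics/t1.png

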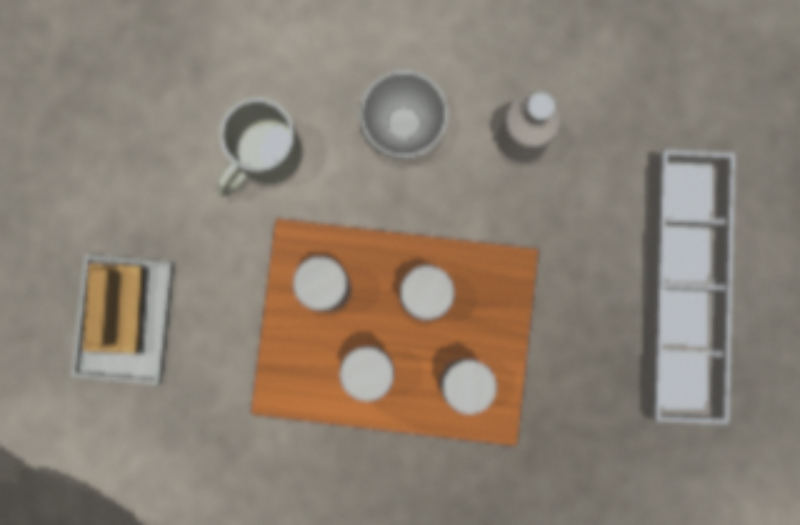

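The picture shows four jars on the board at crop pixels (320,282), (427,292), (366,373) and (469,386). The carrier is on the right (x 658–735), the tray with the block on the left (75–170), and the mug, bowl and soap bottle are beyond the board.

```bash
cat > m.py <<'E'
from h import *
import sys
def rect(c,m,nm,i):
    q=np.ascontiguousarray(c[m][:,:2],dtype=np.float32)
    if len(q)<5: print(nm,len(q));return
    lo=np.ones(len(q),bool)
    (cx,cy),(a,b),t=cv2.minAreaRect(q); print(i,nm,len(q),np.round([cx,cy,a,b,t],1))
def box(c,x0,x1,y0,y1,z0,z1):
    x,y,z=c.T; return (x>x0)&(x<x1)&(y>y0)&(y<y1)&(z>z0)&(z<z1)
def grab(n):
    p=get_image(n);w=cloud(p);return w[~np.isnan(w[...,0])]
def jars(c,z0=111,z1=122):
    q=c[box(c,320,760,-420,220,z0,z1)]
    im=np.zeros((220,320),np.uint8)
    ij=((q[:,:2]-[320,-420])/2).astype(int); im[ij[:,0],ij[:,1]]=255
    im=cv2.morphologyEx(im,cv2.MORPH_CLOSE,np.ones((5,5)))
    n,l,s,ce=cv2.connectedComponentsWithStats(im)
    for k in range(1,n):
        if s[k,4]<150: continue
        v,u=np.nonzero(l==k);(a,b),r=cv2.minEnclosingCircle(np.stack([v,u],-1).astype(np.float32))
        print("jar",np.round([320+2*a+1,-420+2*b+1,2*r]),"ctr",np.round([320+2*ce[k,1]+1,-420+2*ce[k,0]+1]),s[k,4]*4)
E
python3 - <<'E'
from m import *
for i in("top","side"):
    c=grab(i)
    rect(c,box(c,330,660,-200,200,8,17),"board",i)
    rect(c,box(c,350,750,-420,-250,45,58),"carrier",i)
    rect(c,box(c,400,620,230,400,9,21),"tray",i)
    rect(c,box(c,400,620,230,400,28,40),"back",i)
    rect(c,box(c,400,620,230,400,80,94),"handle",i)
    print("ground",np.median(c[box(c,250,350,-200,200,-15,15)][:,2]))
    jars(c)
E
```

```text
top board 6668 [490.5  -4.7 309.8 229.7  84.3]
top carrier 594 [ 546.5 -339.4   81.9  302.    88.5]
top tray 341 [498.9 310.9 101.4 140.2  85.6]
top back 381 [510.7 315.6  61.1  99.6  88.9]
top handle 246 [510.3 315.7  21.5  81.2  89.3]
ground -0.5816177491594772
jar [433. -84.  28.] ctr [433. -84.] 2380
jar [445.  23.  29.] ctr [445.  24.] 2336
jar [531. -38.  28.] ctr [531. -38.] 2376
jar [539.  74.  28.] ctr [539.  74.] 2348
side board 3491 [492.4  -7.1 313.1 232.   84. ]
side carrier 1068 [ 548.3 -340.6   85.2  305.5   88.3]
side tray 311 [501.5 307.1 105.1 142.4  84.8]
side back 221 [509.9 305.4  63.1 107.3  75.3]
side handle 135 [513.9 313.7  27.8  85.   88.2]
ground -0.026758553423803733
jar [435. -84.  30.] ctr [435. -86.] 2400
jar [448.  22.  29.] ctr [447.  21.] 2344
jar [532. -40.  29.] ctr [532. -40.] 2392
jar [540.  72.  29.] ctr [540.  71.] 2340
```

```bash
python3 -m handwheel '[{"delta_pos":[2.5,-3.3,-0.3],"yaw":0.052},{"delta_pos":[2.5,-3.3,-0.3],"yaw":0.052},{"delta_pos":[2.5,-3.3,-0.3],"yaw":0.052},{"delta_pos":[2.5,-3.3,-0.3],"yaw":0.052},{"delta_pos":[2.5,-3.3,-0.3],"yaw":0.052},{"delta_pos":[2.5,-3.3,-0.3],"yaw":0.052},{"delta_pos":[2.5,-3.3,-0.3],"yaw":0.052},{"delta_pos":[2.5,-3.3,-0.3],"yaw":0.052}]' 1
python3 -m handwheel '[{"delta_pos":[-0.4,-3.4,0],"yaw":0},{"delta_pos":[-0.4,-3.4,0],"yaw":0},{"delta_pos":[-0.4,-3.4,0],"yaw":0},{"delta_pos":[-0.4,-3.4,0],"yaw":0},{"delta_pos":[-0.4,-3.4,0],"yaw":0},{"delta_pos":[-0.4,-3.4,0],"yaw":0},{"delta_pos":[-0.4,-3.4,0],"yaw":0},{"delta_pos":[-0.4,-3.4,0],"yaw":0},{"delta_pos":[-0.4,-3.4,0],"yaw":0},{"delta_pos":[-0.4,-3.4,0],"yaw":0}]'
```

```text
clock: 1.77
eef_pos: [478.9, 322.0, 207.4]
tool_rot: [3.141, 0.0, 3.119]
force: [0.7, 0.6, -0.0]
width: 85.7
gripper_force: 0.0
clock: 2.6
eef_pos: [437.7, -18.0, 207.6]
tool_rot: [-3.142, 0.001, 3.116]
force: [0.4, -0.6, -0.1]
width: 85.6
gripper_force: 0.0
```

```bash
python3 -c "
from m import *
jars(grab('side'));jars(grab('top'))"
```

```text
jar [435. -86.  29.] ctr [435. -86.] 2396
jar [447.  22.  30.] ctr [446.  22.] 2368
jar [532. -40.  29.] ctr [533. -40.] 2392
jar [541.  72.  29.] ctr [542.  69.] 1944
jar [531. -38.  28.] ctr [531. -38.] 2380
jar [539.  74.  28.] ctr [539.  74.] 2340
```

```bash
python3 -m handwheel '[{"delta_pos":[-0.2,-3.35,0],"yaw":0},{"delta_pos":[-0.2,-3.35,0],"yaw":0},{"delta_pos":[0,0,-2.5],"yaw":0},{"delta_pos":[0,0,-3.0],"yaw":0},{"delta_pos":[0,0,-3.0],"yaw":0},{"delta_pos":[0,0,-2.5],"yaw":0},{"delta_pos":[0,0,-1.5],"yaw":0},{"delta_pos":[0,0,-1.0],"yaw":0},{"delta_pos":[0,0,0],"yaw":0}]' 1
python3 -m handwheel '[{"delta_pos":[0,0,0],"yaw":0},{"delta_pos":[0,0,0],"yaw":0},{"delta_pos":[0,0,0],"yaw":0},{"delta_pos":[0,0,0],"yaw":0},{"delta_pos":[0,0,0],"yaw":0},{"delta_pos":[0,0,0],"yaw":0},{"delta_pos":[0,0,0],"yaw":0},{"delta_pos":[0,0,0],"yaw":0}]' -1
```

```text
clock: 3.45
eef_pos: [433.1, -82.6, 70.6]
tool_rot: [3.141, -0.003, 3.117]
force: [-0.1, 1.2, 0.7]
width: 85.4
gripper_force: 0.0
clock: 4.12
eef_pos: [434.7, -83.4, 73.4]
tool_rot: [-3.142, 0.002, 3.116]
force: [-0.7, 0.7, 7.2]
width: 54.8
gripper_force: 63.3
```

```bash
python3 -m handwheel '[{"delta_pos":[0,0,1.5],"yaw":0},{"delta_pos":[0,0,2.5],"yaw":0},{"delta_pos":[0,0,3.0],"yaw":0},{"delta_pos":[0,0,3.0],"yaw":0},{"delta_pos":[0,-1.5,2.0],"yaw":0},{"delta_pos":[0,-3,0],"yaw":0},{"delta_pos":[0,-3.5,0],"yaw":0},{"delta_pos":[0,-3.5,0],"yaw":0},{"delta_pos":[0,-3.5,0],"yaw":0},{"delta_pos":[0,-3.5,0],"yaw":0}]'
python3 -m handwheel '[{"delta_pos":[0,-3.5,0],"yaw":0},{"delta_pos":[0,-2.2,0],"yaw":0},{"delta_pos":[0,-1.2,0],"yaw":0},{"delta_pos":[0,0,0],"yaw":0},{"delta_pos":[0,0,0],"yaw":0}]'; python3 -c "
from m import *
c=grab('side');jars(c,160,235)
c=grab('top');jars(c);rect(c,box(c,350,750,-420,-250,45,58),'carrier',0)"
```

```text
clock: 4.95
eef_pos: [433.4, -270.0, 192.9]
tool_rot: [-3.141, 0.001, 3.116]
force: [0.8, 0.3, -1.0]
width: 54.8
gripper_force: 63.9
clock: 5.37
eef_pos: [433.7, -336.3, 192.2]
tool_rot: [3.14, -0.001, 3.116]
force: [-0.8, 1.7, -2.7]
width: 54.8
gripper_force: 63.8
jar [ 433. -337.   42.] ctr [ 427. -339.] 2008
jar [445.  23.  29.] ctr [445.  24.] 2324
jar [531. -38.  28.] ctr [531. -38.] 2376
jar [539.  73.  28.] ctr [539.  73.] 2360
0 carrier 544 [ 546.7 -339.2   82.9  302.2   88.5]
```

```bash
python3 -m handwheel '[{"delta_pos":[0.1,-0.1,-2.5],"yaw":0},{"delta_pos":[0,0,-3.0],"yaw":0},{"delta_pos":[0,0,-3.0],"yaw":0},{"delta_pos":[0,0,-2.0],"yaw":0},{"delta_pos":[0,0,-1.0],"yaw":0},{"delta_pos":[0,0,-0.6],"yaw":0},{"delta_pos":[0,0,-0.4],"yaw":0},{"delta_pos":[0,0,0],"yaw":0},{"delta_pos":[0,0,0],"yaw":0}]'
```

```text
clock: 6.22
eef_pos: [435.7, -338.6, 68.3]
tool_rot: [-3.141, 0.001, 3.116]
force: [0.5, -0.1, -0.9]
width: 54.9
gripper_force: 63.9
```

```bash
python3 -m handwheel '[{"delta_pos":[0,0,-0.3],"yaw":0},{"delta_pos":[0,0,0],"yaw":0},{"delta_pos":[0,0,0],"yaw":0}]'
python3 -m handwheel '[{"delta_pos":[0,0,0],"yaw":0},{"delta_pos":[0,0,0],"yaw":0},{"delta_pos":[0,0,0],"yaw":0},{"delta_pos":[0,0,0],"yaw":0},{"delta_pos":[0,0,0],"yaw":0},{"delta_pos":[0,0,2.0],"yaw":0},{"delta_pos":[0,0,3.0],"yaw":0},{"delta_pos":[0,0,3.5],"yaw":0},{"delta_pos":[0,0,3.5],"yaw":0},{"delta_pos":[0,0,1.5],"yaw":0}]' 1
python3 -c "
from m import *
c=grab('side');jars(c,98,122)
c=grab('top');jars(c)"
```

```text
clock: 6.47
eef_pos: [435.9, -339.1, 65.5]
tool_rot: [-3.14, 0.002, 3.115]
force: [1.1, -0.5, 5.1]
width: 55.0
gripper_force: 64.0
clock: 7.3
eef_pos: [436.5, -339.6, 203.5]
tool_rot: [-3.138, 0.005, 3.116]
force: [0.7, -0.4, -0.2]
width: 85.6
gripper_force: 0.0
jar [ 436. -340.   29.] ctr [ 436. -341.] 2472
jar [448.  22.  31.] ctr [446.  21.] 2428
jar [531. -39.  30.] ctr [532. -41.] 2480
jar [539.  72.  30.] ctr [540.  71.] 2452
jar [ 719. -155.   26.] ctr [ 715. -160.] 1064
jar [445.  23.  29.] ctr [445.  24.] 2336
jar [531. -38.  28.] ctr [531. -38.] 2384
jar [538.  74.  28.] ctr [539.  74.] 2348
```

```bash
python3 -m handwheel '[{"delta_pos":[1.2,3.75,0],"yaw":0},{"delta_pos":[1.2,3.75,0],"yaw":0},{"delta_pos":[1.2,3.75,0],"yaw":0},{"delta_pos":[1.2,3.75,0],"yaw":0},{"delta_pos":[1.2,3.75,0],"yaw":0},{"delta_pos":[1.2,3.75,0],"yaw":0},{"delta_pos":[1.2,3.75,0],"yaw":0},{"delta_pos":[1.2,3.75,0],"yaw":0},{"delta_pos":[0,0,0],"yaw":0},{"delta_pos":[0,0,0],"yaw":0}]'
python3 -c "
from m import *
c=grab('side');jars(c,108,122)"
```

```text
clock: 8.23
eef_pos: [530.6, -35.0, 197.9]
tool_rot: [3.14, -0.002, 3.122]
force: [-0.5, -1.9, 0.1]
width: 85.5
gripper_force: 0.0
jar [ 437. -341.   28.] ctr [ 437. -341.] 2272
jar [447.  22.  29.] ctr [447.  21.] 2364
jar [532. -39.  31.] ctr [533. -40.] 2424
jar [540.  72.  30.] ctr [540.  71.] 2392
```

```bash
python3 -m handwheel '[{"delta_pos":[0.1,-0.3,-2.5],"yaw":0},{"delta_pos":[0,0,-3.0],"yaw":0},{"delta_pos":[0,0,-3.0],"yaw":0},{"delta_pos":[0,0,-2.0],"yaw":0},{"delta_pos":[0,0,-1.3],"yaw":0},{"delta_pos":[0,0,-0.8],"yaw":0},{"delta_pos":[0,0,0],"yaw":0}]' 1
python3 -m handwheel '[{"delta_pos":[0,0,0],"yaw":0},{"delta_pos":[0,0,0],"yaw":0},{"delta_pos":[0,0,0],"yaw":0},{"delta_pos":[0,0,0],"yaw":0},{"delta_pos":[0,0,0],"yaw":0},{"delta_pos":[0,0,0],"yaw":0},{"delta_pos":[0,0,0],"yaw":0},{"delta_pos":[0,0,0],"yaw":0}]' -1
```

```text
clock: 8.87
eef_pos: [530.0, -43.2, 71.4]
tool_rot: [-3.141, -0.004, 3.113]
force: [-0.8, 0.3, -0.0]
width: 85.2
gripper_force: 0.0
clock: 9.53
eef_pos: [532.8, -41.3, 74.6]
tool_rot: [-3.142, 0.002, 3.116]
force: [-0.2, 0.2, 5.4]
width: 55.3
gripper_force: 62.7
```

```bash
python3 -m handwheel '[{"delta_pos":[0,0,1.5],"yaw":0},{"delta_pos":[0,0,2.5],"yaw":0},{"delta_pos":[0,0,3.0],"yaw":0},{"delta_pos":[0,0,3.0],"yaw":0},{"delta_pos":[-0.2,-2.0,2.0],"yaw":0},{"delta_pos":[-0.3,-3.5,0],"yaw":0},{"delta_pos":[-0.3,-3.5,0],"yaw":0},{"delta_pos":[-0.3,-3.5,0],"yaw":0},{"delta_pos":[-0.3,-3.5,0],"yaw":0},{"delta_pos":[-0.3,-3.5,0],"yaw":0}]'
python3 -m handwheel '[{"delta_pos":[-0.2,-3.5,0],"yaw":0},{"delta_pos":[-0.2,-3.5,0],"yaw":0},{"delta_pos":[-0.1,-2.5,0],"yaw":0},{"delta_pos":[0,-0.9,0],"yaw":0},{"delta_pos":[0,0,0],"yaw":0},{"delta_pos":[0,0,0],"yaw":0}]'
```

```text
clock: 10.37
eef_pos: [514.0, -238.1, 193.5]
tool_rot: [-3.141, -0.0, 3.116]
force: [-0.6, 0.6, -3.0]
width: 55.0
gripper_force: 64.2
clock: 10.87
eef_pos: [509.6, -339.3, 192.9]
tool_rot: [3.14, -0.001, 3.116]
force: [-0.5, 0.5, -3.0]
width: 55.0
gripper_force: 64.3
```

```bash
python3 -m handwheel '[{"delta_pos":[0,0,-2.5],"yaw":0},{"delta_pos":[0,0,-3.0],"yaw":0},{"delta_pos":[0,0,-3.0],"yaw":0},{"delta_pos":[0,0,-2.0],"yaw":0},{"delta_pos":[0,0,-1.0],"yaw":0},{"delta_pos":[0,0,-0.6],"yaw":0},{"delta_pos":[0,0,-0.4],"yaw":0},{"delta_pos":[0,0,-0.2],"yaw":0},{"delta_pos":[0,0,0],"yaw":0},{"delta_pos":[0,0,0],"yaw":0}]'
```

```text
clock: 11.7
eef_pos: [510.6, -340.7, 67.4]
tool_rot: [-3.141, 0.002, 3.116]
force: [0.5, -0.5, -3.2]
width: 54.8
gripper_force: 64.3
```

```bash
python3 -m handwheel '[{"delta_pos":[0,0,-0.2],"yaw":0},{"delta_pos":[0,0,0],"yaw":0},{"delta_pos":[0,0,-0.1],"yaw":0},{"delta_pos":[0,0,0],"yaw":0}]'
python3 -m handwheel '[{"delta_pos":[0,0,0],"yaw":0},{"delta_pos":[0,0,0],"yaw":0},{"delta_pos":[0,0,0],"yaw":0},{"delta_pos":[0,0,0],"yaw":0},{"delta_pos":[0,0,0],"yaw":0},{"delta_pos":[0,0,2.0],"yaw":0},{"delta_pos":[0,0,3.0],"yaw":0},{"delta_pos":[0,0,3.5],"yaw":0},{"delta_pos":[0,0,3.5],"yaw":0},{"delta_pos":[0,0,1.0],"yaw":0}]' 1
python3 -c "
from m import *
c=grab('side');jars(c,98,122)
c=grab('top');jars(c)"
```

```text
clock: 12.03
eef_pos: [511.3, -340.8, 66.5]
tool_rot: [-3.14, 0.003, 3.116]
force: [-2.9, 2.9, 14.2]
width: 55.4
gripper_force: 65.0
clock: 12.87
eef_pos: [512.5, -342.0, 198.6]
tool_rot: [-3.137, 0.007, 3.116]
force: [0.4, -1.3, 0.2]
width: 85.6
gripper_force: 0.0
jar [ 436. -341.   29.] ctr [ 436. -341.] 2476
jar [445.  22.  29.] ctr [446.  21.] 2408
jar [ 510. -338.   30.] ctr [ 511. -340.] 2480
jar [540.  73.  31.] ctr [540.  71.] 2500
jar [445.  23.  29.] ctr [445.  23.] 2356
jar [538.  74.  28.] ctr [539.  74.] 2368
```

```bash
python3 -m handwheel '[{"delta_pos":[0.27,4.1,0],"yaw":0},{"delta_pos":[0.27,4.1,0],"yaw":0},{"delta_pos":[0.27,4.1,0],"yaw":0},{"delta_pos":[0.27,4.1,0],"yaw":0},{"delta_pos":[0.27,4.1,0],"yaw":0},{"delta_pos":[0.27,4.1,0],"yaw":0},{"delta_pos":[0.27,4.1,0],"yaw":0},{"delta_pos":[0.27,4.1,0],"yaw":0},{"delta_pos":[0.27,4.1,0],"yaw":0},{"delta_pos":[0.27,4.1,0],"yaw":0}]'
python3 -m handwheel '[{"delta_pos":[0,0.2,-0.5],"yaw":0},{"delta_pos":[0,0,0],"yaw":0},{"delta_pos":[0,0,0],"yaw":0}]'
python3 -c "
from m import *
c=grab('side');jars(c,108,122)"
```

```text
clock: 13.8
eef_pos: [535.4, 71.3, 191.4]
tool_rot: [-3.141, -0.003, 3.116]
force: [-0.4, -0.2, 0.1]
width: 85.3
gripper_force: 0.0
clock: 14.05
eef_pos: [535.6, 71.1, 186.6]
tool_rot: [-3.14, -0.004, 3.117]
force: [-0.3, -1.5, 0.3]
width: 85.2
gripper_force: 0.0
jar [ 437. -341.   28.] ctr [ 436. -341.] 2176
jar [447.  22.  31.] ctr [447.  21.] 2432
jar [ 511. -340.   29.] ctr [ 512. -340.] 2164
jar [541.  72.  30.] ctr [540.  72.] 2380
```

```bash
python3 -m handwheel '[{"delta_pos":[0.4,0.2,-2.0],"yaw":0},{"delta_pos":[0,0,-3.0],"yaw":0},{"delta_pos":[0,0,-3.0],"yaw":0},{"delta_pos":[0,0,-2.0],"yaw":0},{"delta_pos":[0,0,-1.0],"yaw":0},{"delta_pos":[0,0,-0.4],"yaw":0},{"delta_pos":[0,0,0],"yaw":0}]' 1
python3 -m handwheel '[{"delta_pos":[0,0,0],"yaw":0},{"delta_pos":[0,0,0],"yaw":0},{"delta_pos":[0,0,0],"yaw":0},{"delta_pos":[0,0,0],"yaw":0},{"delta_pos":[0,0,0],"yaw":0},{"delta_pos":[0,0,0],"yaw":0},{"delta_pos":[0,0,0],"yaw":0},{"delta_pos":[0,0,0],"yaw":0}]' -1
```

```text
clock: 14.68
eef_pos: [540.7, 72.3, 73.8]
tool_rot: [-3.141, -0.001, 3.114]
force: [-0.1, 0.1, -0.2]
width: 85.1
gripper_force: 0.0
clock: 15.35
eef_pos: [542.0, 73.7, 75.9]
tool_rot: [3.141, 0.003, 3.116]
force: [-0.3, 0.3, 6.2]
width: 54.6
gripper_force: 62.8
```

```bash
python3 -m handwheel '[{"delta_pos":[0,0,1.5],"yaw":0},{"delta_pos":[0,0,2.5],"yaw":0},{"delta_pos":[0,0,3.0],"yaw":0},{"delta_pos":[0,0,3.0],"yaw":0},{"delta_pos":[0,-2.0,2.0],"yaw":0},{"delta_pos":[0.4,-4,0],"yaw":0},{"delta_pos":[0.4,-4,0],"yaw":0},{"delta_pos":[0.4,-4,0],"yaw":0},{"delta_pos":[0.4,-4,0],"yaw":0},{"delta_pos":[0.4,-4,0],"yaw":0}]'
python3 -m handwheel '[{"delta_pos":[0.4,-4,0],"yaw":0},{"delta_pos":[0.4,-4,0],"yaw":0},{"delta_pos":[0.4,-4,0],"yaw":0},{"delta_pos":[0.4,-3.5,0],"yaw":0},{"delta_pos":[0.4,-2.5,0],"yaw":0},{"delta_pos":[0.2,-1.2,0],"yaw":0},{"delta_pos":[0,0,0],"yaw":0},{"delta_pos":[0,0,0],"yaw":0}]'
```

```text
clock: 16.18
eef_pos: [560.6, -148.2, 194.9]
tool_rot: [-3.141, 0.0, 3.116]
force: [0.2, -0.2, -2.6]
width: 54.7
gripper_force: 64.3
clock: 16.85
eef_pos: [582.6, -337.2, 194.0]
tool_rot: [3.14, -0.001, 3.116]
force: [0.1, 1.8, -2.7]
width: 54.8
gripper_force: 64.3
```

```bash
python3 -m handwheel '[{"delta_pos":[0.2,-0.3,-2.5],"yaw":0},{"delta_pos":[0,0,-3.0],"yaw":0},{"delta_pos":[0,0,-3.0],"yaw":0},{"delta_pos":[0,0,-2.0],"yaw":0},{"delta_pos":[0,0,-1.0],"yaw":0},{"delta_pos":[0,0,-0.6],"yaw":0},{"delta_pos":[0,0,-0.4],"yaw":0},{"delta_pos":[0,0,-0.2],"yaw":0},{"delta_pos":[0,0,0],"yaw":0},{"delta_pos":[0,0,0],"yaw":0}]'
```

```text
clock: 17.68
eef_pos: [585.7, -341.7, 68.6]
tool_rot: [-3.141, 0.002, 3.116]
force: [-0.5, -0.3, -2.3]
width: 54.8
gripper_force: 64.4
```

```bash
python3 -m handwheel '[{"delta_pos":[0,0,-0.2],"yaw":0},{"delta_pos":[0,0,0],"yaw":0},{"delta_pos":[0,0,0],"yaw":0}]'
python3 -m handwheel '[{"delta_pos":[0,0,0],"yaw":0},{"delta_pos":[0,0,0],"yaw":0},{"delta_pos":[0,0,0],"yaw":0},{"delta_pos":[0,0,0],"yaw":0},{"delta_pos":[0,0,0],"yaw":0},{"delta_pos":[0,0,2.0],"yaw":0},{"delta_pos":[0,0,3.0],"yaw":0},{"delta_pos":[0,0,3.5],"yaw":0},{"delta_pos":[0,0,3.5],"yaw":0},{"delta_pos":[0,0,1.0],"yaw":0}]' 1
python3 -c "
from m import *
c=grab('side');jars(c,98,122)
c=grab('top');jars(c)"
```

```text
clock: 17.93
eef_pos: [586.0, -341.9, 68.0]
tool_rot: [-3.14, 0.003, 3.116]
force: [-2.1, 2.5, 7.2]
width: 54.7
gripper_force: 65.1
clock: 18.77
eef_pos: [587.7, -343.0, 201.3]
tool_rot: [-3.137, 0.008, 3.116]
force: [0.1, -0.5, 0.2]
width: 85.6
gripper_force: 0.0
jar [ 436. -341.   30.] ctr [ 436. -341.] 2528
jar [448.  20.  30.] ctr [446.  21.] 2464
jar [ 510. -339.   31.] ctr [ 511. -340.] 2496
jar [ 584. -343.   29.] ctr [ 584. -343.] 2464
jar [445.  23.  29.] ctr [445.  24.] 2340
```

```bash
python3 -m handwheel '[{"delta_pos":[-1.4,3.65,0],"yaw":0},{"delta_pos":[-1.4,3.65,0],"yaw":0},{"delta_pos":[-1.4,3.65,0],"yaw":0},{"delta_pos":[-1.4,3.65,0],"yaw":0},{"delta_pos":[-1.4,3.65,0],"yaw":0},{"delta_pos":[-1.4,3.65,0],"yaw":0},{"delta_pos":[-1.4,3.65,0],"yaw":0},{"delta_pos":[-1.4,3.65,0],"yaw":0},{"delta_pos":[-1.4,3.65,0],"yaw":0},{"delta_pos":[-1.4,3.65,0],"yaw":0}]'
python3 -m handwheel '[{"delta_pos":[0,0,-1.0],"yaw":0},{"delta_pos":[0,0,0],"yaw":0},{"delta_pos":[0,0,0],"yaw":0}]'
python3 -c "
from m import *
c=grab('side');jars(c,108,122)"
```

```text
clock: 19.7
eef_pos: [442.7, 24.9, 194.0]
tool_rot: [-3.141, -0.003, 3.115]
force: [0.9, 0.3, -0.3]
width: 85.8
gripper_force: 0.0
clock: 19.95
eef_pos: [443.9, 23.2, 184.2]
tool_rot: [-3.141, -0.003, 3.116]
force: [-0.4, 0.2, 0.0]
width: 85.5
gripper_force: 0.0
jar [ 436. -341.   28.] ctr [ 436. -341.] 2184
jar [450.  19.  32.] ctr [446.  21.] 2436
jar [ 512. -340.   27.] ctr [ 511. -340.] 2128
jar [ 585. -343.   28.] ctr [ 584. -343.] 2184
```

```bash
python3 -m handwheel '[{"delta_pos":[0.1,0,-2.0],"yaw":0},{"delta_pos":[0,0,-3.0],"yaw":0},{"delta_pos":[0,0,-3.0],"yaw":0},{"delta_pos":[0,0,-2.0],"yaw":0},{"delta_pos":[0,0,-1.0],"yaw":0},{"delta_pos":[0,0,-0.2],"yaw":0},{"delta_pos":[0,0,0],"yaw":0}]' 1
python3 -m handwheel '[{"delta_pos":[0,0,0],"yaw":0},{"delta_pos":[0,0,0],"yaw":0},{"delta_pos":[0,0,0],"yaw":0},{"delta_pos":[0,0,0],"yaw":0},{"delta_pos":[0,0,0],"yaw":0},{"delta_pos":[0,0,0],"yaw":0},{"delta_pos":[0,0,0],"yaw":0},{"delta_pos":[0,0,0],"yaw":0}]' -1
```

```text
clock: 20.58
eef_pos: [445.9, 22.2, 72.6]
tool_rot: [-3.141, -0.002, 3.113]
force: [0.5, -0.7, 0.4]
width: 85.2
gripper_force: 0.0
clock: 21.25
eef_pos: [446.7, 23.4, 74.5]
tool_rot: [-3.142, 0.002, 3.115]
force: [-0.1, -0.8, 6.4]
width: 55.0
gripper_force: 62.6
```

```bash
python3 -m handwheel '[{"delta_pos":[0,0,1.5],"yaw":0},{"delta_pos":[0,0,2.5],"yaw":0},{"delta_pos":[0,0,3.0],"yaw":0},{"delta_pos":[0,0,3.0],"yaw":0},{"delta_pos":[1.0,-2.0,2.0],"yaw":0},{"delta_pos":[1.4,-3.5,0],"yaw":0},{"delta_pos":[1.4,-3.5,0],"yaw":0},{"delta_pos":[1.4,-3.5,0],"yaw":0},{"delta_pos":[1.4,-3.5,0],"yaw":0},{"delta_pos":[1.4,-3.5,0],"yaw":0}]'
python3 -m handwheel '[{"delta_pos":[2.2,-3.5,0],"yaw":0},{"delta_pos":[2.2,-3.5,0],"yaw":0},{"delta_pos":[2.2,-3.0,0],"yaw":0},{"delta_pos":[2.2,-3.0,0],"yaw":0},{"delta_pos":[2.2,-2.5,0],"yaw":0},{"delta_pos":[1.8,-1.3,0],"yaw":0},{"delta_pos":[0.6,0,0],"yaw":0},{"delta_pos":[0,0,0],"yaw":0},{"delta_pos":[0,0,0],"yaw":0}]'
```

```text
clock: 22.08
eef_pos: [526.0, -173.2, 193.9]
tool_rot: [-3.141, 0.001, 3.116]
force: [0.3, 0.1, -1.1]
width: 54.7
gripper_force: 64.0
clock: 22.83
eef_pos: [659.4, -337.9, 192.8]
tool_rot: [3.14, -0.002, 3.117]
force: [-0.3, 0.3, -1.7]
width: 54.9
gripper_force: 64.0
```

```bash
python3 -m handwheel '[{"delta_pos":[-0.1,-0.35,-2.5],"yaw":0},{"delta_pos":[0,0,-3.0],"yaw":0},{"delta_pos":[0,0,-3.0],"yaw":0},{"delta_pos":[0,0,-2.0],"yaw":0},{"delta_pos":[0,0,-1.0],"yaw":0},{"delta_pos":[0,0,-0.6],"yaw":0},{"delta_pos":[0,0,-0.4],"yaw":0},{"delta_pos":[0,0,-0.2],"yaw":0},{"delta_pos":[0,0,0],"yaw":0},{"delta_pos":[0,0,0],"yaw":0}]'
```

```text
clock: 23.67
eef_pos: [659.7, -343.2, 67.7]
tool_rot: [-3.141, 0.002, 3.116]
force: [0.0, 0.3, -0.6]
width: 54.9
gripper_force: 64.0
```

```bash
python3 -m handwheel '[{"delta_pos":[0,0,-0.2],"yaw":0},{"delta_pos":[0,0,0],"yaw":0},{"delta_pos":[0,0,0],"yaw":0}]'
python3 -m handwheel '[{"delta_pos":[0,0,0],"yaw":0},{"delta_pos":[0,0,0],"yaw":0},{"delta_pos":[0,0,0],"yaw":0},{"delta_pos":[0,0,0],"yaw":0},{"delta_pos":[0,0,0],"yaw":0},{"delta_pos":[0,0,2.0],"yaw":0},{"delta_pos":[0,0,3.0],"yaw":0},{"delta_pos":[0,0,3.5],"yaw":0},{"delta_pos":[0,0,3.5],"yaw":0},{"delta_pos":[0,0,1.0],"yaw":0}]' 1
python3 - <<'E'
from m import *
c=grab('side');jars(c,98,122)
c=grab('top');jars(c)
rect(c,box(c,330,660,-200,200,8,17),"board",0)
rect(c,box(c,400,620,230,400,28,40),"back",0)
rect(c,box(c,400,620,230,400,80,94),"handle",0)
E
```

```text
clock: 23.92
eef_pos: [660.0, -343.4, 66.6]
tool_rot: [-3.14, 0.003, 3.116]
force: [-2.2, 0.9, 6.1]
width: 55.0
gripper_force: 64.4
clock: 24.75
eef_pos: [661.8, -344.4, 201.0]
tool_rot: [-3.138, 0.009, 3.116]
force: [0.3, -0.7, 1.4]
width: 85.2
gripper_force: 0.0
jar [ 437. -341.   29.] ctr [ 436. -341.] 2492
jar [ 513. -339.   30.] ctr [ 511. -340.] 2480
jar [ 585. -343.   30.] ctr [ 584. -343.] 2484
jar [ 659. -343.   30.] ctr [ 660. -344.] 2520
jar [ 719. -156.   28.] ctr [ 714. -159.] 1108
0 board 8171 [490.3  -4.9 309.6 229.9  84.2]
0 back 380 [510.9 315.8  61.4 100.   88.4]
0 handle 244 [510.3 315.5  21.4  81.3  88.7]
```

```bash
python3 -m handwheel '[{"delta_pos":[-0.9,3.9,0],"yaw":0},{"delta_pos":[-0.9,3.9,0],"yaw":0},{"delta_pos":[-0.9,3.9,0],"yaw":0},{"delta_pos":[-0.9,3.9,0],"yaw":0},{"delta_pos":[-0.9,3.9,0],"yaw":0},{"delta_pos":[-0.9,3.9,0],"yaw":0},{"delta_pos":[-0.9,3.9,0],"yaw":0},{"delta_pos":[-0.9,3.9,0],"yaw":0},{"delta_pos":[-0.9,3.9,0],"yaw":0},{"delta_pos":[-0.9,3.9,0],"yaw":0}]'
python3 -m handwheel '[{"delta_pos":[-0.9,3.9,0],"yaw":0},{"delta_pos":[-0.9,3.9,0],"yaw":0},{"delta_pos":[-0.9,3.9,0],"yaw":0},{"delta_pos":[-0.9,3.9,0],"yaw":0},{"delta_pos":[-0.9,3.9,0],"yaw":0},{"delta_pos":[-0.9,3.9,0],"yaw":0},{"delta_pos":[-0.5,3.4,-1],"yaw":0},{"delta_pos":[0,0,0],"yaw":0},{"delta_pos":[0,0,0],"yaw":0}]'
```

```text
clock: 25.68
eef_pos: [566.8, 48.6, 192.5]
tool_rot: [-3.141, -0.003, 3.116]
force: [0.3, 0.3, -1.2]
width: 85.4
gripper_force: 0.0
clock: 26.43
eef_pos: [507.1, 317.2, 181.8]
tool_rot: [-3.14, -0.004, 3.121]
force: [0.2, -0.8, 0.4]
width: 85.3
gripper_force: 0.0
```

```bash
python3 -m handwheel '[{"delta_pos":[0.2,-0.1,-2.5],"yaw":0},{"delta_pos":[0,0,-3.0],"yaw":0},{"delta_pos":[0,0,-3.0],"yaw":0},{"delta_pos":[0,0,-2.5],"yaw":0},{"delta_pos":[0,0,-1.5],"yaw":0},{"delta_pos":[0,0,-0.7],"yaw":0},{"delta_pos":[0,0,-0.2],"yaw":0},{"delta_pos":[0,0,0],"yaw":0}]' 1
python3 -m handwheel '[{"delta_pos":[0,0,0],"yaw":0},{"delta_pos":[0,0,0],"yaw":0},{"delta_pos":[0,0,0],"yaw":0},{"delta_pos":[0,0,0],"yaw":0},{"delta_pos":[0,0,0],"yaw":0},{"delta_pos":[0,0,0],"yaw":0},{"delta_pos":[0,0,0],"yaw":0},{"delta_pos":[0,0,0],"yaw":0},{"delta_pos":[0,0,0],"yaw":0},{"delta_pos":[0,0,0],"yaw":0}]' -1
```

```text
clock: 27.1
eef_pos: [512.1, 312.9, 49.9]
tool_rot: [-3.14, -0.001, 3.114]
force: [-0.0, 0.0, 1.4]
width: 85.5
gripper_force: 0.0
clock: 27.93
eef_pos: [512.1, 314.5, 50.5]
tool_rot: [3.141, 0.001, 3.116]
force: [0.7, 1.6, 0.7]
width: 19.0
gripper_force: 60.7
```

```bash
python3 -m handwheel '[{"delta_pos":[0,0,1.0],"yaw":0},{"delta_pos":[0,0,2.0],"yaw":0},{"delta_pos":[0,0,2.0],"yaw":0},{"delta_pos":[-0.9,-2.5,0],"yaw":-0.015},{"delta_pos":[-0.9,-2.7,0],"yaw":-0.015},{"delta_pos":[-0.9,-2.7,0],"yaw":-0.015},{"delta_pos":[-0.9,-2.7,0],"yaw":-0.015},{"delta_pos":[-0.9,-2.7,0],"yaw":-0.015},{"delta_pos":[-0.9,-2.7,0],"yaw":0},{"delta_pos":[-0.9,-2.7,0],"yaw":0}]'
python3 -m handwheel '[{"delta_pos":[0,0,-1.0],"yaw":0},{"delta_pos":[0,0,0],"yaw":0},{"delta_pos":[0,0,0],"yaw":0},{"delta_pos":[0,0,0],"yaw":0},{"delta_pos":[0,0,0],"yaw":0}]'
python3 - <<'E'
from m import *
c=grab('side')
p=get_image('top');save(p,'t2');w=cloud(p);c2=w[~np.isnan(w[...,0])]
p=get_image('side');cv2.imwrite('pics/s2.png',cv2.resize(cv2.cvtColor(p['color'],cv2.COLOR_RGB2BGR)[90:280,120:330],None,fx=3,fy=3))
for i,c in enumerate((c2,c)):
    rect(c,box(c,330,620,50,220,65,78),"back(z70)",i)
print(np.round(status.read_state()['force'],2),np.round(status.read_state()['torque'],3))
E
```

```text
clock: 28.77
eef_pos: [447.7, 125.5, 100.6]
tool_rot: [-3.141, -0.001, 3.041]
force: [0.4, -0.7, -2.3]
width: 19.6
gripper_force: 60.3
clock: 29.18
eef_pos: [449.4, 128.3, 90.6]
tool_rot: [3.141, 0.001, 3.042]
force: [0.5, 0.4, -3.4]
width: 19.3
gripper_force: 60.1
0 back(z70) 242 [448.4 128.2  60.1  99.2  84.4]
1 back(z70) 314 [449.6 125.3  60.9 100.4  84.7]
[-0.63 -0.13 -1.98] [-0.027  0.016 -0.023]
```

View pics/s2.png

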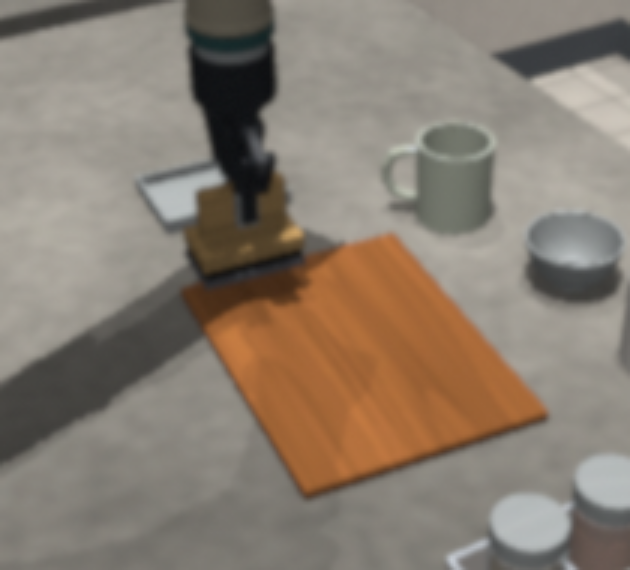

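```bash
python3 -m handwheel '[{"delta_pos":[0,0,-1.0],"yaw":0},{"delta_pos":[0,0,-1.0],"yaw":0},{"delta_pos":[0,0,-0.6],"yaw":0},{"delta_pos":[0,0,-0.4],"yaw":0},{"delta_pos":[0,0,-0.2],"yaw":0},{"delta_pos":[0,0,0],"yaw":0},{"delta_pos":[0,0,0],"yaw":0}]'
python3 -m handwheel '[{"delta_pos":[0,0,-0.1],"yaw":0},{"delta_pos":[0,0,-0.1],"yaw":0},{"delta_pos":[0,0,-0.1],"yaw":0},{"delta_pos":[0,0,0],"yaw":0},{"delta_pos":[0,0,0],"yaw":0}]'
```

```text
clock: 29.92
eef_pos: [448.6, 127.3, 58.6]
tool_rot: [3.142, -0.0, 3.041]
force: [-3.0, 0.7, 1.1]
width: 19.7
gripper_force: 61.0
clock: 30.33
eef_pos: [448.7, 127.4, 55.6]
tool_rot: [3.141, -0.0, 3.041]
force: [-2.4, 1.9, 5.2]
width: 19.3
gripper_force: 61.5
```

```bash
python3 -m handwheel '[{"delta_pos":[0,0,-0.1],"yaw":0},{"delta_pos":[0,0,-0.05],"yaw":0},{"delta_pos":[0,0,0],"yaw":0},{"delta_pos":[0,0,0],"yaw":0},{"delta_pos":[0,0,0],"yaw":0}]'
python3 -m handwheel '[{"delta_pos":[-0.025,-0.249,0],"yaw":0},{"delta_pos":[-0.025,-0.249,0],"yaw":0},{"delta_pos":[-0.025,-0.249,0],"yaw":0},{"delta_pos":[-0.025,-0.249,0],"yaw":0},{"delta_pos":[-0.025,-0.249,0],"yaw":0}]'
```

```text
clock: 30.75
eef_pos: [448.7, 127.4, 54.3]
tool_rot: [3.141, -0.0, 3.041]
force: [-3.8, 1.1, 8.1]
width: 19.5
gripper_force: 61.8
clock: 31.17
eef_pos: [450.2, 117.0, 54.7]
tool_rot: [3.137, 0.005, 3.042]
force: [1.0, 4.6, 7.6]
width: 19.0
gripper_force: 61.6
```

```bash
python3 -m handwheel '[{"delta_pos":[-0.055,-0.249,0],"yaw":0},{"delta_pos":[-0.055,-0.249,0],"yaw":0},{"delta_pos":[-0.055,-0.249,0],"yaw":0},{"delta_pos":[-0.055,-0.249,0],"yaw":0},{"delta_pos":[-0.055,-0.249,0],"yaw":0},{"delta_pos":[-0.055,-0.249,0],"yaw":0},{"delta_pos":[-0.055,-0.249,0],"yaw":0},{"delta_pos":[-0.055,-0.249,0],"yaw":0},{"delta_pos":[-0.055,-0.249,0],"yaw":0},{"delta_pos":[-0.055,-0.249,0],"yaw":0}]'
python3 -m handwheel '[{"delta_pos":[-0.03,-0.249,0],"yaw":0},{"delta_pos":[-0.03,-0.249,0],"yaw":0},{"delta_pos":[-0.03,-0.249,0],"yaw":0},{"delta_pos":[-0.03,-0.249,0],"yaw":0},{"delta_pos":[-0.03,-0.249,0],"yaw":0},{"delta_pos":[-0.025,-0.249,0],"yaw":0},{"delta_pos":[-0.025,-0.249,0],"yaw":0},{"delta_pos":[-0.025,-0.249,0],"yaw":0},{"delta_pos":[-0.025,-0.249,0],"yaw":0},{"delta_pos":[-0.025,-0.249,0],"yaw":0}]'
```

```text
clock: 32.0
eef_pos: [445.8, 91.7, 54.9]
tool_rot: [3.137, 0.007, 3.041]
force: [1.5, 4.9, 7.3]
width: 19.2
gripper_force: 61.5
clock: 32.83
eef_pos: [442.5, 66.7, 54.7]
tool_rot: [3.138, 0.006, 3.042]
force: [1.8, 4.9, 7.3]
width: 19.2
gripper_force: 61.5
```

```bash
python3 -m handwheel '[{"delta_pos":[-0.04,-0.249,0],"yaw":0},{"delta_pos":[-0.04,-0.249,0],"yaw":0},{"delta_pos":[-0.04,-0.249,0],"yaw":0},{"delta_pos":[-0.04,-0.249,0],"yaw":0},{"delta_pos":[-0.04,-0.249,0],"yaw":0},{"delta_pos":[-0.04,-0.249,0],"yaw":0},{"delta_pos":[-0.04,-0.249,0],"yaw":0},{"delta_pos":[-0.04,-0.249,0],"yaw":0},{"delta_pos":[-0.04,-0.249,0],"yaw":0},{"delta_pos":[-0.04,-0.249,0],"yaw":0}]'
python3 -m handwheel '[{"delta_pos":[-0.025,-0.249,0],"yaw":0},{"delta_pos":[-0.025,-0.249,0],"yaw":0},{"delta_pos":[-0.025,-0.249,0],"yaw":0},{"delta_pos":[-0.025,-0.249,0],"yaw":0},{"delta_pos":[-0.025,-0.249,0],"yaw":0},{"delta_pos":[-0.025,-0.249,0],"yaw":0},{"delta_pos":[-0.025,-0.249,0],"yaw":0},{"delta_pos":[-0.025,-0.249,0],"yaw":0},{"delta_pos":[-0.025,-0.249,0],"yaw":0},{"delta_pos":[-0.025,-0.249,0],"yaw":0}]'
python3 -m handwheel '[{"delta_pos":[-0.025,-0.249,0],"yaw":0},{"delta_pos":[-0.025,-0.249,0],"yaw":0},{"delta_pos":[-0.025,-0.249,0],"yaw":0},{"delta_pos":[-0.025,-0.249,0],"yaw":0},{"delta_pos":[-0.025,-0.249,0],"yaw":0},{"delta_pos":[-0.025,-0.249,0],"yaw":0},{"delta_pos":[-0.025,-0.249,0],"yaw":0},{"delta_pos":[-0.025,-0.249,0],"yaw":0},{"delta_pos":[-0.025,-0.249,0],"yaw":0},{"delta_pos":[-0.025,-0.249,0],"yaw":0}]'
```

```text
clock: 33.67
eef_pos: [438.7, 41.6, 54.7]
tool_rot: [3.138, 0.006, 3.042]
force: [1.5, 4.6, 7.2]
width: 19.3
gripper_force: 61.5
clock: 34.5
eef_pos: [435.9, 16.6, 54.6]
tool_rot: [3.139, 0.006, 3.042]
force: [2.2, 4.5, 7.0]
width: 19.5
gripper_force: 61.5
clock: 35.33
eef_pos: [433.3, -8.3, 54.6]
tool_rot: [3.139, 0.006, 3.042]
force: [0.6, 4.7, 7.8]
width: 19.7
gripper_force: 61.5
```

```bash
python3 -m handwheel '[{"delta_pos":[-0.025,-0.249,0],"yaw":0},{"delta_pos":[-0.025,-0.249,0],"yaw":0},{"delta_pos":[-0.025,-0.249,0],"yaw":0},{"delta_pos":[-0.025,-0.249,0],"yaw":0},{"delta_pos":[-0.025,-0.249,0],"yaw":0},{"delta_pos":[-0.025,-0.249,0],"yaw":0},{"delta_pos":[-0.025,-0.249,0],"yaw":0},{"delta_pos":[-0.025,-0.249,0],"yaw":0},{"delta_pos":[-0.025,-0.249,0],"yaw":0},{"delta_pos":[-0.025,-0.249,0],"yaw":0}]'
python3 -m handwheel '[{"delta_pos":[-0.025,-0.249,0],"yaw":0},{"delta_pos":[-0.025,-0.249,0],"yaw":0},{"delta_pos":[-0.025,-0.249,0],"yaw":0},{"delta_pos":[-0.025,-0.249,0],"yaw":0},{"delta_pos":[-0.025,-0.249,0],"yaw":0},{"delta_pos":[-0.025,-0.249,0],"yaw":0},{"delta_pos":[-0.025,-0.249,0],"yaw":0},{"delta_pos":[-0.025,-0.249,0],"yaw":0},{"delta_pos":[-0.025,-0.249,0],"yaw":0},{"delta_pos":[-0.025,-0.249,0],"yaw":0}]'
python3 -m handwheel '[{"delta_pos":[-0.025,-0.249,0],"yaw":0},{"delta_pos":[-0.025,-0.249,0],"yaw":0},{"delta_pos":[-0.025,-0.249,0],"yaw":0},{"delta_pos":[-0.025,-0.249,0],"yaw":0},{"delta_pos":[-0.025,-0.249,0],"yaw":0},{"delta_pos":[-0.025,-0.249,0],"yaw":0},{"delta_pos":[-0.025,-0.249,0],"yaw":0},{"delta_pos":[-0.025,-0.249,0],"yaw":0},{"delta_pos":[-0.025,-0.249,0],"yaw":0},{"delta_pos":[-0.025,-0.249,0],"yaw":0}]'
```

```text
clock: 36.17
eef_pos: [430.7, -33.4, 54.5]
tool_rot: [3.139, 0.006, 3.042]
force: [0.8, 5.8, 7.8]
width: 19.3
gripper_force: 61.5
clock: 37.0
eef_pos: [428.0, -58.4, 54.5]
tool_rot: [3.139, 0.005, 3.042]
force: [1.3, 4.5, 6.5]
width: 19.2
gripper_force: 61.5
clock: 37.83
eef_pos: [425.4, -83.3, 54.5]
tool_rot: [3.14, 0.005, 3.042]
force: [1.1, 5.3, 7.4]
width: 19.2
gripper_force: 61.6
```

```bash
python3 -m handwheel '[{"delta_pos":[-0.025,-0.249,0],"yaw":0},{"delta_pos":[-0.025,-0.249,0],"yaw":0},{"delta_pos":[-0.025,-0.249,0],"yaw":0},{"delta_pos":[-0.025,-0.249,0],"yaw":0},{"delta_pos":[-0.025,-0.249,0],"yaw":0},{"delta_pos":[-0.025,-0.249,0],"yaw":0},{"delta_pos":[-0.025,-0.249,0],"yaw":0},{"delta_pos":[-0.025,-0.249,0],"yaw":0},{"delta_pos":[-0.025,-0.249,0],"yaw":0},{"delta_pos":[-0.025,-0.249,0],"yaw":0}]'
python3 -m handwheel '[{"delta_pos":[-0.025,-0.249,0],"yaw":0},{"delta_pos":[-0.025,-0.249,0],"yaw":0},{"delta_pos":[-0.025,-0.249,0],"yaw":0},{"delta_pos":[-0.025,-0.249,0],"yaw":0},{"delta_pos":[-0.025,-0.249,0],"yaw":0},{"delta_pos":[-0.025,-0.249,0],"yaw":0},{"delta_pos":[-0.025,-0.249,0],"yaw":0}]'
python3 -m handwheel '[{"delta_pos":[0,0,1.0],"yaw":0},{"delta_pos":[0,0,2],"yaw":0},{"delta_pos":[0,0,1],"yaw":0},{"delta_pos":[0,0,0],"yaw":0},{"delta_pos":[0,0,0],"yaw":0},{"delta_pos":[0,0,0],"yaw":0}]'
python3 - <<'E'
from m import *
c=grab('top')
rect(c,box(c,330,620,-220,-50,65,84),"back",0)
E
```

```text
clock: 38.67
eef_pos: [422.8, -108.3, 54.5]
tool_rot: [3.14, 0.005, 3.042]
force: [1.2, 5.0, 7.6]
width: 19.6
gripper_force: 61.6
clock: 39.25
eef_pos: [420.9, -125.7, 54.5]
tool_rot: [3.14, 0.005, 3.042]
force: [1.3, 5.9, 7.3]
width: 19.1
gripper_force: 61.6
clock: 39.75
eef_pos: [418.4, -127.2, 93.3]
tool_rot: [-3.142, -0.0, 3.04]
force: [0.3, 0.3, -2.0]
width: 19.6
gripper_force: 60.4
0 back 248 [ 417.4 -126.8   60.2  100.1   84.3]
```

```bash
python3 -m handwheel '[{"delta_pos":[1.77,3.04,0],"yaw":0},{"delta_pos":[1.77,3.04,0],"yaw":0},{"delta_pos":[1.77,3.04,0],"yaw":0},{"delta_pos":[1.77,3.04,0],"yaw":0},{"delta_pos":[1.77,3.04,0],"yaw":0},{"delta_pos":[1.77,3.04,0],"yaw":0},{"delta_pos":[1.77,3.04,0],"yaw":0},{"delta_pos":[1.77,3.04,0],"yaw":0},{"delta_pos":[0,0,0],"yaw":0},{"delta_pos":[0,0,0],"yaw":0}]'
python3 -m handwheel '[{"delta_pos":[0,0,-1],"yaw":0},{"delta_pos":[0,0,-1],"yaw":0},{"delta_pos":[0,0,0],"yaw":0},{"delta_pos":[0,0,0],"yaw":0},{"delta_pos":[0,0,0],"yaw":0}]'
python3 - <<'E'
from m import *
c=grab('top')
rect(c,box(c,430,650,20,220,45,66),"back",0)
E
```

```text
clock: 40.63
eef_pos: [560.3, 119.4, 92.5]
tool_rot: [3.141, -0.001, 3.045]
force: [-1.3, -0.3, -2.1]
width: 18.9
gripper_force: 60.5
clock: 41.05
eef_pos: [559.9, 115.5, 73.4]
tool_rot: [-3.141, -0.001, 3.04]
force: [-0.1, 0.3, -2.6]
width: 19.5
gripper_force: 60.5
0 back 124 [560.1  90.2  95.7  24.7   6.3]
```

```bash
python3 -m handwheel '[{"delta_pos":[0,0,-0.7],"yaw":0},{"delta_pos":[0,0,-0.5],"yaw":0},{"delta_pos":[0,0,-0.3],"yaw":0},{"delta_pos":[0,0,-0.2],"yaw":0},{"delta_pos":[0,0,-0.1],"yaw":0},{"delta_pos":[0,0,0],"yaw":0},{"delta_pos":[0,0,0],"yaw":0},{"delta_pos":[0,0,0],"yaw":0}]'
```

```text
clock: 41.77
eef_pos: [560.3, 116.3, 56.2]
tool_rot: [-3.142, 0.0, 3.041]
force: [-1.2, -1.1, 5.0]
width: 19.3
gripper_force: 61.6
```

```bash
python3 -m handwheel '[{"delta_pos":[0,0,-0.1],"yaw":0},{"delta_pos":[0,0,-0.08],"yaw":0},{"delta_pos":[0,0,0],"yaw":0},{"delta_pos":[0,0,0],"yaw":0},{"delta_pos":[0,0,0],"yaw":0}]'
python3 -m handwheel '[{"delta_pos":[-0.025,-0.249,0],"yaw":0},{"delta_pos":[-0.025,-0.249,0],"yaw":0},{"delta_pos":[-0.025,-0.249,0],"yaw":0},{"delta_pos":[-0.025,-0.249,0],"yaw":0},{"delta_pos":[-0.025,-0.249,0],"yaw":0},{"delta_pos":[-0.025,-0.249,0],"yaw":0},{"delta_pos":[-0.025,-0.249,0],"yaw":0},{"delta_pos":[-0.025,-0.249,0],"yaw":0},{"delta_pos":[-0.025,-0.249,0],"yaw":0},{"delta_pos":[-0.025,-0.249,0],"yaw":0}]'
```

```text
clock: 42.18
eef_pos: [560.4, 116.3, 54.6]
tool_rot: [-3.142, 0.0, 3.041]
force: [-2.5, -0.5, 7.5]
width: 19.1
gripper_force: 61.9
clock: 43.02
eef_pos: [559.9, 94.9, 55.2]
tool_rot: [3.136, 0.005, 3.042]
force: [1.2, 4.9, 6.7]
width: 19.3
gripper_force: 61.6
```

```bash
python3 -m handwheel '[{"delta_pos":[-0.04,-0.249,-0.02],"yaw":0},{"delta_pos":[-0.04,-0.249,-0.02],"yaw":0},{"delta_pos":[-0.04,-0.249,-0.02],"yaw":0},{"delta_pos":[-0.04,-0.249,0],"yaw":0},{"delta_pos":[-0.04,-0.249,0],"yaw":0},{"delta_pos":[-0.04,-0.249,0],"yaw":0},{"delta_pos":[-0.04,-0.249,0],"yaw":0},{"delta_pos":[-0.04,-0.249,0],"yaw":0},{"delta_pos":[-0.04,-0.249,0],"yaw":0},{"delta_pos":[-0.04,-0.249,0],"yaw":0}]'
python3 -m handwheel '[{"delta_pos":[-0.025,-0.249,0],"yaw":0},{"delta_pos":[-0.025,-0.249,0],"yaw":0},{"delta_pos":[-0.025,-0.249,0],"yaw":0},{"delta_pos":[-0.025,-0.249,0],"yaw":0},{"delta_pos":[-0.025,-0.249,0],"yaw":0},{"delta_pos":[-0.025,-0.249,0],"yaw":0},{"delta_pos":[-0.025,-0.249,0],"yaw":0},{"delta_pos":[-0.025,-0.249,0],"yaw":0},{"delta_pos":[-0.025,-0.249,0],"yaw":0},{"delta_pos":[-0.025,-0.249,0],"yaw":0}]'
python3 -m handwheel '[{"delta_pos":[-0.025,-0.249,0],"yaw":0},{"delta_pos":[-0.025,-0.249,0],"yaw":0},{"delta_pos":[-0.025,-0.249,0],"yaw":0},{"delta_pos":[-0.025,-0.249,0],"yaw":0},{"delta_pos":[-0.025,-0.249,0],"yaw":0},{"delta_pos":[-0.025,-0.249,0],"yaw":0},{"delta_pos":[-0.025,-0.249,0],"yaw":0},{"delta_pos":[-0.025,-0.249,0],"yaw":0},{"delta_pos":[-0.025,-0.249,0],"yaw":0},{"delta_pos":[-0.025,-0.249,0],"yaw":0}]'
```

```text
clock: 43.85
eef_pos: [556.4, 69.9, 54.7]
tool_rot: [3.136, 0.005, 3.042]
force: [1.1, 4.6, 7.1]
width: 19.5
gripper_force: 61.7
clock: 44.68
eef_pos: [553.7, 45.0, 54.7]
tool_rot: [3.137, 0.005, 3.043]
force: [0.2, 5.0, 7.4]
width: 19.4
gripper_force: 61.7
clock: 45.52
eef_pos: [551.1, 20.0, 54.6]
tool_rot: [3.137, 0.005, 3.043]
force: [0.7, 5.3, 7.1]
width: 19.1
gripper_force: 61.7
```

```bash
python3 -m handwheel '[{"delta_pos":[-0.025,-0.249,0],"yaw":0},{"delta_pos":[-0.025,-0.249,0],"yaw":0},{"delta_pos":[-0.025,-0.249,0],"yaw":0},{"delta_pos":[-0.025,-0.249,0],"yaw":0},{"delta_pos":[-0.025,-0.249,0],"yaw":0},{"delta_pos":[-0.025,-0.249,0],"yaw":0},{"delta_pos":[-0.025,-0.249,0],"yaw":0},{"delta_pos":[-0.025,-0.249,0],"yaw":0},{"delta_pos":[-0.025,-0.249,0],"yaw":0},{"delta_pos":[-0.025,-0.249,0],"yaw":0}]'
python3 -m handwheel '[{"delta_pos":[-0.025,-0.249,0],"yaw":0},{"delta_pos":[-0.025,-0.249,0],"yaw":0},{"delta_pos":[-0.025,-0.249,0],"yaw":0},{"delta_pos":[-0.025,-0.249,0],"yaw":0},{"delta_pos":[-0.025,-0.249,0],"yaw":0},{"delta_pos":[-0.025,-0.249,0],"yaw":0},{"delta_pos":[-0.025,-0.249,0],"yaw":0},{"delta_pos":[-0.025,-0.249,0],"yaw":0},{"delta_pos":[-0.025,-0.249,0],"yaw":0},{"delta_pos":[-0.025,-0.249,0],"yaw":0}]'
python3 -m handwheel '[{"delta_pos":[-0.025,-0.249,0],"yaw":0},{"delta_pos":[-0.025,-0.249,0],"yaw":0},{"delta_pos":[-0.025,-0.249,0],"yaw":0},{"delta_pos":[-0.025,-0.249,0],"yaw":0},{"delta_pos":[-0.025,-0.249,0],"yaw":0},{"delta_pos":[-0.025,-0.249,0],"yaw":0},{"delta_pos":[-0.025,-0.249,0],"yaw":0},{"delta_pos":[-0.025,-0.249,0],"yaw":0},{"delta_pos":[-0.025,-0.249,0],"yaw":0},{"delta_pos":[-0.025,-0.249,0],"yaw":0}]'
```

```text
clock: 46.35
eef_pos: [548.7, -4.9, 54.6]
tool_rot: [3.137, 0.005, 3.043]
force: [1.3, 5.6, 7.3]
width: 18.9
gripper_force: 61.7
clock: 47.18
eef_pos: [546.2, -29.9, 54.5]
tool_rot: [3.137, 0.005, 3.043]
force: [0.8, 5.3, 6.9]
width: 19.6
gripper_force: 61.7
clock: 48.02
eef_pos: [543.6, -54.8, 54.5]
tool_rot: [3.137, 0.005, 3.043]
force: [0.6, 4.9, 7.6]
width: 19.4
gripper_force: 61.7
```

```bash
python3 -m handwheel '[{"delta_pos":[-0.025,-0.249,0],"yaw":0},{"delta_pos":[-0.025,-0.249,0],"yaw":0},{"delta_pos":[-0.025,-0.249,0],"yaw":0},{"delta_pos":[-0.025,-0.249,0],"yaw":0},{"delta_pos":[-0.025,-0.249,0],"yaw":0},{"delta_pos":[-0.025,-0.249,0],"yaw":0},{"delta_pos":[-0.025,-0.249,0],"yaw":0},{"delta_pos":[-0.025,-0.249,0],"yaw":0},{"delta_pos":[-0.025,-0.249,0],"yaw":0},{"delta_pos":[-0.025,-0.249,0],"yaw":0}]'
python3 -m handwheel '[{"delta_pos":[-0.025,-0.249,0],"yaw":0},{"delta_pos":[-0.025,-0.249,0],"yaw":0},{"delta_pos":[-0.025,-0.249,0],"yaw":0},{"delta_pos":[-0.025,-0.249,0],"yaw":0},{"delta_pos":[-0.025,-0.249,0],"yaw":0},{"delta_pos":[-0.025,-0.249,0],"yaw":0},{"delta_pos":[-0.025,-0.249,0],"yaw":0},{"delta_pos":[-0.025,-0.249,0],"yaw":0},{"delta_pos":[-0.025,-0.249,0],"yaw":0},{"delta_pos":[-0.025,-0.249,0],"yaw":0}]'
python3 -m handwheel '[{"delta_pos":[-0.025,-0.249,0],"yaw":0},{"delta_pos":[-0.025,-0.249,0],"yaw":0},{"delta_pos":[-0.025,-0.249,0],"yaw":0},{"delta_pos":[-0.025,-0.249,0],"yaw":0},{"delta_pos":[-0.025,-0.249,0],"yaw":0},{"delta_pos":[-0.025,-0.249,0],"yaw":0},{"delta_pos":[-0.025,-0.249,0],"yaw":0},{"delta_pos":[-0.025,-0.249,0],"yaw":0},{"delta_pos":[-0.025,-0.249,0],"yaw":0},{"delta_pos":[-0.025,-0.249,0],"yaw":0}]'
python3 -m handwheel '[{"delta_pos":[-0.025,-0.249,0],"yaw":0},{"delta_pos":[-0.025,-0.249,0],"yaw":0},{"delta_pos":[-0.025,-0.249,0],"yaw":0}]'
```

```text
clock: 48.85
eef_pos: [541.1, -79.8, 54.4]
tool_rot: [3.138, 0.005, 3.043]
force: [1.1, 5.9, 7.8]
width: 19.4
gripper_force: 61.7
clock: 49.68
eef_pos: [538.6, -104.7, 54.4]
tool_rot: [3.138, 0.004, 3.043]
force: [0.8, 6.1, 7.9]
width: 19.4
gripper_force: 61.8
clock: 50.52
eef_pos: [536.1, -129.6, 54.4]
tool_rot: [3.138, 0.004, 3.043]
force: [1.3, 5.1, 7.3]
width: 18.9
gripper_force: 61.8
clock: 50.77
eef_pos: [535.3, -137.1, 54.4]
tool_rot: [3.138, 0.004, 3.043]
force: [1.0, 4.1, 7.2]
width: 19.5
gripper_force: 61.8
```

```bash
python3 -m handwheel '[{"delta_pos":[0,0,1.0],"yaw":0},{"delta_pos":[0,0,2.5],"yaw":0},{"delta_pos":[0,0,2.5],"yaw":0},{"delta_pos":[-0.28,2.5,0],"yaw":0.01},{"delta_pos":[-0.28,3.75,0],"yaw":0.01},{"delta_pos":[-0.28,3.75,0],"yaw":0},{"delta_pos":[-0.28,3.75,0],"yaw":0},{"delta_pos":[-0.28,3.75,0],"yaw":0},{"delta_pos":[-0.28,3.75,0],"yaw":0},{"delta_pos":[-0.28,3.75,0],"yaw":0}]'
python3 -m handwheel '[{"delta_pos":[-0.28,3.75,0],"yaw":0},{"delta_pos":[-0.28,3.75,0],"yaw":0},{"delta_pos":[-0.28,3.75,0],"yaw":0},{"delta_pos":[-0.28,3.75,0],"yaw":0},{"delta_pos":[-0.28,3.75,0],"yaw":0},{"delta_pos":[0,0.8,0],"yaw":0},{"delta_pos":[0,0,0],"yaw":0},{"delta_pos":[0,0,0],"yaw":0},{"delta_pos":[0,0,0],"yaw":0}]'
```

```text
clock: 51.6
eef_pos: [512.6, 111.0, 113.3]
tool_rot: [-3.141, -0.001, 3.06]
force: [0.7, 0.3, -2.6]
width: 19.5
gripper_force: 60.4
clock: 52.35
eef_pos: [499.4, 303.2, 113.0]
tool_rot: [-3.139, -0.001, 3.059]
force: [-0.0, -0.6, -2.6]
width: 19.3
gripper_force: 60.4
```

```bash
python3 -m handwheel '[{"delta_pos":[0.1,0.6,0],"yaw":0},{"delta_pos":[0,0,-1.0],"yaw":0},{"delta_pos":[0,0,-2.0],"yaw":0},{"delta_pos":[0,0,-1.5],"yaw":0},{"delta_pos":[0,0,-0.8],"yaw":0},{"delta_pos":[0,0,-0.5],"yaw":0},{"delta_pos":[0,0,-0.2],"yaw":0},{"delta_pos":[0,0,-0.1],"yaw":0},{"delta_pos":[0,0,0],"yaw":0},{"delta_pos":[0,0,0],"yaw":0}]'
```

```text
clock: 53.18
eef_pos: [500.9, 311.7, 53.1]
tool_rot: [3.141, 0.001, 3.061]
force: [-0.1, 0.2, -3.4]
width: 19.1
gripper_force: 60.5
```

```bash
python3 -m handwheel '[{"delta_pos":[0,0,-0.1],"yaw":0},{"delta_pos":[0,0,-0.1],"yaw":0},{"delta_pos":[0,0,-0.1],"yaw":0},{"delta_pos":[0,0,0],"yaw":0},{"delta_pos":[0,0,0],"yaw":0}]'
```

```text
clock: 53.6
eef_pos: [501.0, 311.9, 50.0]
tool_rot: [3.14, 0.001, 3.061]
force: [0.9, 1.1, 2.5]
width: 19.2
gripper_force: 61.2
```

Contact is made, so release and rise.

```bash
python3 -m handwheel '[{"delta_pos":[0,0,0],"yaw":0},{"delta_pos":[0,0,0],"yaw":0},{"delta_pos":[0,0,0],"yaw":0},{"delta_pos":[0,0,0],"yaw":0},{"delta_pos":[0,0,0],"yaw":0},{"delta_pos":[0,0,0],"yaw":0},{"delta_pos":[0,0,1.0],"yaw":0},{"delta_pos":[0,0,3.0],"yaw":0},{"delta_pos":[0,0,4.0],"yaw":0},{"delta_pos":[0,0,4.0],"yaw":0}]' 1
python3 -m handwheel '[{"delta_pos":[0,0,4.0],"yaw":0},{"delta_pos":[0,3,2.0],"yaw":0},{"delta_pos":[-3,3,0],"yaw":0},{"delta_pos":[-3,3,0],"yaw":0},{"delta_pos":[-3,3,0],"yaw":0},{"delta_pos":[0,3,0],"yaw":0},{"delta_pos":[0,0,0],"yaw":0},{"delta_pos":[0,0,0],"yaw":0},{"delta_pos":[0,0,0],"yaw":0}]'
python3 - <<'E'
from m import *
p=get_image('top')
cv2.imwrite("pics/t3.png",cv2.resize(cv2.cvtColor(p["color"][80:290,90:410],cv2.COLOR_RGB2BGR),None,fx=2.5,fy=2.5))
w=cloud(p);c=w[~np.isnan(w[...,0])];
rect(c,box(c,400,620,230,400,28,40),"back",0)
rect(c,box(c,400,620,230,400,80,94),"handle",0)
jars(grab('side'),98,122)
E
```

```text
clock: 54.43
eef_pos: [499.6, 310.9, 170.7]
tool_rot: [-3.14, -0.002, 3.061]
force: [0.7, 1.1, 0.7]
width: 85.3
gripper_force: 0.0
clock: 55.18
eef_pos: [412.5, 458.9, 229.7]
tool_rot: [-3.141, 0.001, 3.06]
force: [-1.4, -0.8, -0.4]
width: 85.4
gripper_force: 0.0
0 back 383 [499.7 311.4  61.3  99.6  85.4]
0 handle 246 [499.8 311.5  21.7  82.1  86.4]
jar [ 437. -342.   29.] ctr [ 436. -341.] 2492
jar [ 510. -338.   30.] ctr [ 511. -339.] 2524
jar [ 624. -342.   62.] ctr [ 626. -342.] 4964
jar [ 721. -153.   27.] ctr [ 715. -159.] 1076
```

View pics/t3.png

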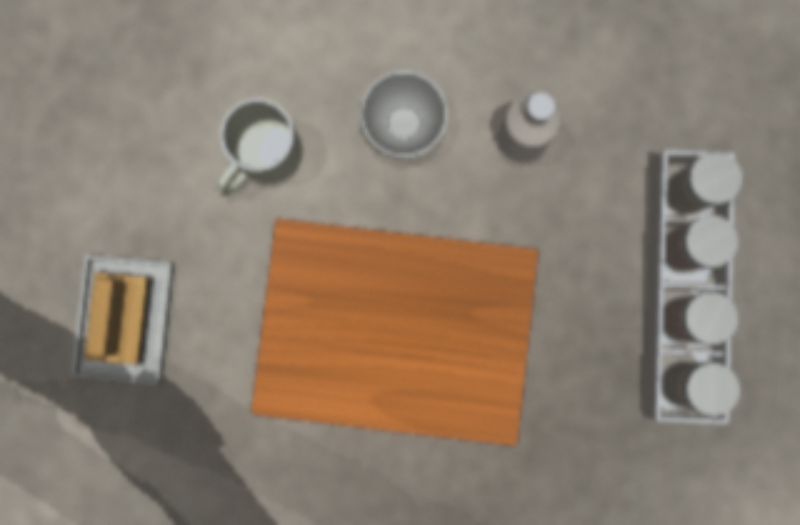

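All four jars are in pockets (crop rows 178, 241, 318 and 388) and the block is flat in the tray at (115,318). The jar at row 241 seems to have been knocked forward inside its pocket, so I'll check that it stands upright.

Run:
```python
from m import *
for n in("top","side"):
    c=grab(n)
    for x in(436,511,588,660):
        q=c[box(c,x-37,x+37,-385,-300,98,125)]
        A=np.c_[q[:,:2]-q[:,:2].mean(0),np.ones(len(q))];s=np.linalg.lstsq(A,q[:,2],rcond=None)[0]
        (a,b),r=cv2.minEnclosingCircle(np.ascontiguousarray(q[:,:2],dtype=np.float32))
        print(n,x,len(q),"slope",np.round(s,3),np.round([a,b,r],1))
```

```text
top 436 370 slope [ 9.00000e-03 -2.90000e-02  1.06979e+02] [ 434.6 -339.7   28.2]
top 511 367 slope [ 2.00000e-03 -3.50000e-02  1.07364e+02] [ 509.4 -337.2   27.9]
top 588 358 slope [-2.000e-03 -2.800e-02  1.073e+02] [ 590.9 -337.8   28. ]
top 660 361 slope [ 1.30000e-02 -2.00000e-02  1.07296e+02] [ 658.2 -342.6   28. ]
side 436 495 slope [4.10000e-02 5.60000e-02 1.07103e+02] [ 435.8 -339.9   29.2]
side 511 450 slope [4.30000e-02 4.90000e-02 1.07132e+02] [ 510.1 -338.    29.8]
side 588 408 slope [5.40000e-02 4.60000e-02 1.07084e+02] [ 593.3 -341.6   31.6]
side 660 380 slope [5.900e-02 4.100e-02 1.072e+02] [ 661.1 -345.2   29.4]
```

All four jars are upright at the same height, each in its own pocket.

```bash
python3 -c "
from cell import ctrl
print(ctrl.finish_job())"
```

```text
the job is handed in; nothing more can be done
None
```

I handed the job in at about 55 s: all four jars stand upright in their own pockets, both halves of the board were scoured left to right at about 9–10 N, the block is flat in its tray, and the mug, bowl and soap bottle were not touched; no verdict came back.

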